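# Index the binding jig's selector wheel and lock it

### The arm

A 7-joint arm with a two-finger parallel gripper is mounted at the origin on the work surface. World frame = base frame: x ahead of the robot, y to its left, z up, the work surface at z = 0. Lengths are in m, angles in rad, forces in N, time in s.
With the tool pointing down it reaches from about 0.4 to 0.925 m from the base axis. Payload 5.6 kg.
Tool frame: the origin (TCP) lies at the very end of the fingers, on their centre line; the grasp point (between the pads) lies 19 mm behind it; z points along the fingers, y is the direction in which the jaws open and shut (so a half turn about z gives the same grasp; the last joint's range is limited). The gripper opens to 85 mm and grips with 20 to 120 N. Pads are 22 mm wide; open, the fingers measure 114 mm over their backs; the gripper's body (76 mm by 85 mm) begins 54 mm behind the grasp point. The pads swing forward as they close: fully open they stand 13 mm farther back than shut.
Start: joints at [1.187, 0.468, -0.012, 1.603, 0.006, 1.071, -0.056], TCP at [0.217, -0.613, 0.231] pointing down, gripper open.
Joint ranges: [-2.53, 2.53], [-0.31, 2.02], [-1.57, 1.55], [0.28, 2.44], [-1.29, 4.43], [0.15, 1.84], [-2.92, 2.92]. Speed limits (rad/s): [2.57, 2.57, 3.14, 3.14, 3.14, 3.14, 3.14].

### API

Orientations are given as a unit quaternion [x, y, z, w].
In Python, from station import manip gives the robot as it stands.
- The arm moves only by the shell command python3 -m inch 'ROWS'. ROWS is text: rows parted by semicolons, each of 7 numbers parted by spaces: the turn, a rotation vector about the tool's x, y, z in degrees, then the shift along the tool's x, y, z in cm, then the finger opening in cm, from 0 to 8.54. A call has exactly 10 rows; each row is the pose to reach, as a shift and turn from the pose commanded when the call began, along the tool's axes at that moment; what a row does not reach only later rows make up. A row lasts 1/10 s, in which the tool goes at most 50 mm and 8.59 degrees, less where a joint would pass 70% of its speed; a pose out of reach is approached as far as the arm can. A call with a gripper value outside its range is refused whole. The fingers move at their own pace and stop on an object; the grip force is fixed at half the most. Time passes only in rows, so rows that repeat a pose let the fingers close, or fill a call up. It gives the time, the measured TCP pose, the force and the opening at its end, in the units of the state.
- manip.observe(): the state, without advancing time (a new reading comes with each control period).
- manip.read_camera(name): name is "side" or "top" or "wrist"; returns a dict with "color" (400x640x3 uint8, red, green, blue), "depth" (400x640 float32, m along the optical axis (not along the pixel's ray), 0 where there is no reading), "mtx" (3x3 intrinsics, pixels), "xyz" and "rotation" of the camera in the world; the wrist camera has in their place "mount" (4x4, takes a point from camera to tool coordinates, whose origin is the TCP and whose axes are the flange's). Camera axes: x right, y up, looking along -z (the intrinsics and any distortion apply to the point x, -y, -z); pixel columns grow to the right and rows downward; lengths in m; the calibration is good to about 2 mm. A picture is of the moment at which its call begins: read the wrist's pose just before it.
- manip.close_job(): hands the job in, once; it reports no verdict.
The state is a dict: "t": time; "joint_pos": joint angles; "qd": joint speeds; "joint_efforts": joint torques, N m; "eef_pos": TCP position; "eef_rot": TCP orientation; "force": force on the tool from outside, world axes, zero at the start; "moment": the same for the moment, N m; "opening": finger opening in m.
Only numpy, scipy, OpenCV 4.12 (cv2) and the standard library are available. Lean on these libraries where they do the work, as an engineer would, in place of code of your own. Each camera call takes 0.05 s, during which the arm holds its last target.

### The job

On the guitar-binding jig, drag the white selector wheel round with a fingertip on its face until the orange sector sits centred in the cover's window, then put the red-handled pin from the rack through the brass guide so that it drops fully home in the wheel's notch, and let go of it. The wheel floats on a spring: feel for it and never let anything push on it with more than 15 N. Leave the other pins and everything else on the bench where they are.

Things in the scene. Friction and masses are not known exactly. Their poses are not given: they have to be found in the camera images.
- wheel (a joint): turn (rad) of the selector wheel, counter-clockwise from above positive; 0 = orange centred in the window. Starts at 0.6 to 2.0, so turn it clockwise; stops at -0.8 and 2.6. Flat white disc, 198 mm across, 12 mm thick, nothing on it to grasp; turned by closed fingertips pressed lightly on its face and dragged in an arc. Drag 0.1 N m; it stays where left; yields downwards 1 mm per 5 N
- axle (a point): point on the wheel's axis, fixed to the jig (plywood base 240 x 250 mm, 20 mm thick), 46 mm above the bench: the NOMINAL height of the wheel's face. The real face stands anywhere from 6 mm below to 6 mm above it, differently each time, and is not measured: find it by touch. x axis points from the axle to the window, z up
- near_face (a point): point at the nominal height of the wheel's face, 58 mm from the axle on the side away from the window (x = -58 mm in the axle frame): middle of the open half, a good radius to drag at. Nothing stands over the wheel for x below 40 mm in the axle frame; from x = 40 to 120 mm, y = -125 to 125 mm a grey cover lies 14 to 20 mm above the axle point
- window (a point): centre of the black-framed window, 36 x 32 mm, in the cover's top, 76 mm from the axle. The wheel's face carries orange, blue, green and yellow sectors at 90 degree steps, counter-clockwise in that order, each 44 mm long, about 28 mm wide, with a black centre line; a white tick on the cover marks the window's middle
- guide (a point): mouth of the vertical hole in the brass guide block (36 x 36 mm), at its top, 38 mm above the axle point, 88 mm from the axle, 50 degrees clockwise of the window. Hole 11.5 mm with 1.5 mm chamfer, through to the wheel's rim. The rim has four open notches 15 mm wide, each 50 degrees clockwise of a sector; orange's lies under the hole at wheel 0 (to 0.03 rad)
- lock_pin_grip (a point): red-handled pin, upright in the rack: stem 10 mm thick, 50 mm long, tapered tip; collar 22 mm across, 6 mm high; red round handle 18 mm across, 44 mm high; 70 g. Point: where to grip, on the handle 28 mm above the collar's underside, 78 mm above the tip; z up along the pin. Home in the jig the collar rests on the guide, this point 28 mm above guide; standing on the wheel it is 6+ mm higher
- rack: dark wooden rack, 200 x 60 mm, 56 mm high, with three holes 60 mm apart along its x axis, holding three pins in any order; origin under its centre; fixed
- black_pin_grip (a point): black-handled spare pin, same shape as the locking pin, standing in the rack; leave alone. Point: middle of the handle, 28 mm above the rack top
- blue_pin_grip (a point): blue-handled spare pin, same shape, standing in the rack; leave alone. Point: middle of the handle
- tape_yellow: yellow roll of tape lying flat, 100 mm across, 25 mm high; origin under its centre; leave alone
- tape_blue: blue roll of tape lying flat, 90 mm across, 20 mm high; origin under its centre; leave alone
- glue: white glue bottle, 56 mm across, 150 mm tall; origin under its centre; leave alone
- mug: blue mug, 80 mm across, 90 mm tall; origin under its centre; leave alone
- glue_brush: brush lying flat, 200 mm long; origin under its middle; leave alone
- screwdriver: screwdriver lying flat, 200 mm long; origin under its middle; leave alone

How it is judged:
By the outcome, as a careful person would: the job done as asked, in the order asked, and still so for the second after the job is handed in, with the robot touching nothing.
It also fails if it takes over 72 s, if anything falls off the work surface, if the arm or the gripper's body presses on something with over 40 N, if the wrist force passes 120 N, or if a joint passes its speed limit or range.

## Working session

There is one attempt and no reset: what is moved stays moved. The work goes in short steps, Python scripts to look and compute and a shell command to move; the robot and the scene stay as the last step left them, time stands still between calls to the robot, and variables do not carry over. Pictures are saved under pics/ and viewed, and the job is handed in when it is done.

```bash
ls; mkdir -p pics
cat > h.py <<'E'
import numpy as np, cv2
from station import manip
from scipy.spatial.transform import Rotation as R
def shot(n,f):
    s=manip.observe(); c=manip.read_camera(n)
    cv2.imwrite(f'pics/{f}.png',cv2.cvtColor(c['color'],cv2.COLOR_RGB2BGR))
    if n=='wrist':
        T=np.eye(4);T[:3,:3]=R.from_quat(s['eef_rot']).as_matrix();T[:3,3]=s['eef_pos']
        M=T@np.array(c['mount'])
    else:
        M=np.eye(4); r=np.array(c['rotation']); M[:3,:3]=r if r.shape==(3,3) else R.from_quat(r).as_matrix(); M[:3,3]=c['xyz']
    np.savez(f'pics/{f}.npz',M=M,K=c['mtx'],d=c['depth'],c=c['color'])
    return s,c
def cloud(f):
    z=np.load(f'pics/{f}.npz');d=z['d'];K=z['K'];v,u=np.mgrid[:400,:640]
    p=np.stack([(u-K[0,2])/K[0,0]*d,-(v-K[1,2])/K[1,1]*d,-d],-1)
    return p@z['M'][:3,:3].T+z['M'][:3,3],z
E
python3 - <<'E'
from h import *
for n in ('top','side','wrist'):
    s,c=shot(n,n+'0'); print(n,[k for k in c],c['mtx'],c.get('xyz'),c.get('rotation'),c.get('mount'))
print(s)
E
```

```text
pics
top ['color', 'depth', 'mtx', 'xyz', 'rotation'] [[383.68498544   0.         315.06915065]
 [  0.         383.68498544 200.25686782]
 [  0.           0.           1.        ]] [ 0.34220479 -0.01542872  1.37005622] [ 0.0550497  -0.05617812 -0.70078959  0.70901869] None
side ['color', 'depth', 'mtx', 'xyz', 'rotation'] [[449.38299209   0.         318.47928678]
 [  0.         449.38299209 202.80080071]
 [  0.           0.           1.        ]] [-0.37050207 -0.89025563  1.06815939] [ 0.39914769 -0.17780968 -0.34246285  0.83173556] None
wrist ['color', 'depth', 'mtx', 'mount'] [[275.73070651   0.         316.63883366]
 [  0.         275.73070651 205.27436618]
 [  0.           0.           1.        ]] None None [[ 2.54366180e-04  9.59165694e-01  2.82844668e-01  7.22146005e-02]
 [ 9.99999966e-01 -2.28499331e-04 -1.24440924e-04  4.97288244e-04]
 [-5.47296477e-05  2.82844690e-01 -9.59165720e-01 -1.42637964e-01]
 [ 0.00000000e+00  0.00000000e+00  0.00000000e+00  1.00000000e+00]]
{'t': 0.1, 'joint_pos': array([ 1.18699688,  0.46828876, -0.0116125 ,  1.60353443,  0.00601557,
        1.07139265, -0.05633353]), 'qd': array([ 2.20819158e-03, -3.48026922e-03, -1.66473350e-03,  2.47816947e-04,
        6.74577079e-05,  1.28953314e-04,  2.02022093e-03]), 'joint_efforts': array([ 5.12799434e-04, -5.33523524e+01,  2.12114747e-02, -2.51971221e+01,
        1.14752026e-02,  4.30306260e-03, -3.29107911e-05]), 'eef_pos': array([ 0.21702872, -0.61216682,  0.23043262]), 'eef_rot': array([ 9.85523691e-01,  1.69535904e-01, -1.95546895e-04, -7.70004366e-04]), 'force': array([ 0.0294796 ,  0.3752171 , -0.32794763]), 'moment': array([-0.02017952,  0.00020721,  0.00386382]), 'opening': 0.08533014181559119}
```

View pics/top0.png

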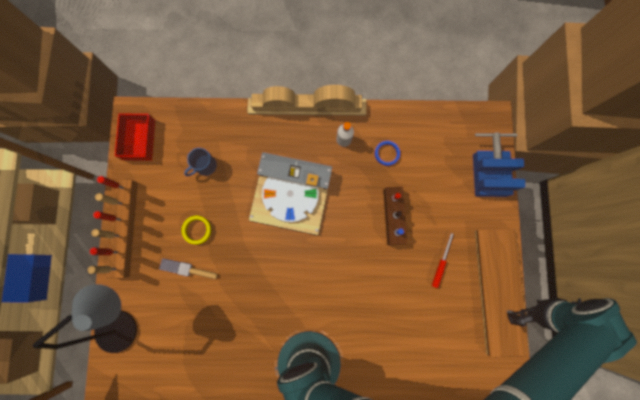

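View pics/side0.png

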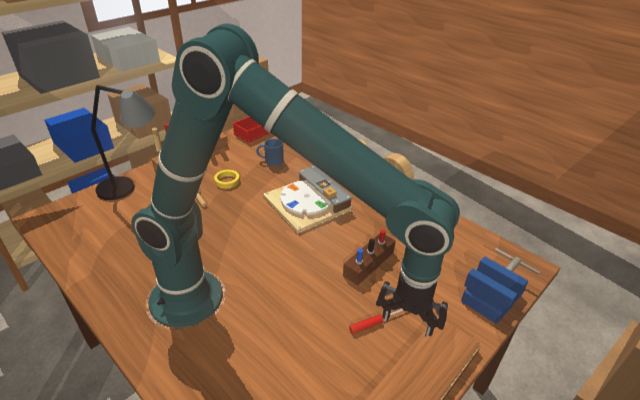

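Run:
```python
from h import *
p,z=cloud('top0'); c=z['c']
for u,v in [(291,199),(295,171),(313,180),(397,197),(398,215),(400,232),(270,194),(290,213),(310,194)]: print(u,v,p[v,u].round(4),c[v,u])
a=cv2.cvtColor(c[140:250,240:420],cv2.COLOR_RGB2BGR); cv2.imwrite('pics/topz.png',cv2.resize(a,None,fx=4.4,fy=4.4,interpolation=cv2.INTER_CUBIC))
```

```text
291 199 [0.5571 0.0683 0.0386] [211 213 211]
295 171 [0.6569 0.056  0.0436] [176 167 147]
313 180 [ 0.6256 -0.0082  0.0414] [168 130  79]
397 197 [ 0.5581 -0.2912  0.1003] [152  23   3]
398 215 [ 0.4967 -0.292   0.1059] [51 36 24]
400 232 [ 0.4404 -0.2974  0.1057] [ 51  85 173]
270 194 [0.5737 0.1424 0.0407] [191 117  18]
290 213 [0.5068 0.0704 0.0441] [ 59  98 176]
310 194 [0.575  0.0017 0.0427] [ 57 148  69]
```

View pics/topz.png

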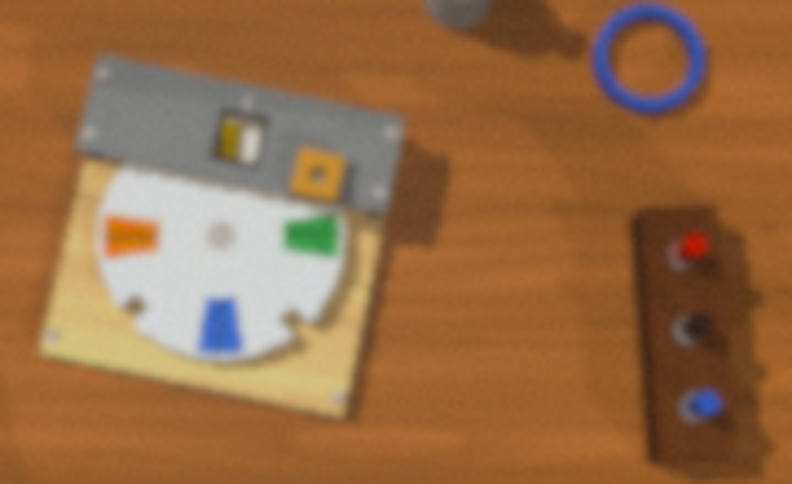

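```bash
python3 -m inch '0 0 6 10 -7 0 0;0 0 12 20 -14 0 0;0 0 19 30 -22 0 0;0 0 19 35 -26 0 0;0 0 19 35 -26 0 0;0 0 19 35 -26 0 0;0 0 19 35 -26 0 0;0 0 19 35 -26 0 0;0 0 19 35 -26 0 0;0 0 19 35 -26 0 0'
python3 - <<'E'
from h import *
s,c=shot('wrist','w1');print(s['eef_pos'],s['eef_rot'],s['force'],s['joint_pos'].round(2))
E
```

```text
t: 1.15
eef_pos: [0.4633, -0.2448, 0.2313]
eef_rot: [1.0, 0.009, 0.001, -0.001]
force: [-1.6, -0.5, 0.0]
opening: -0.0002
[ 0.46327689 -0.24479086  0.23128697] [ 9.99954863e-01  9.41151796e-03  6.59563761e-04 -1.12264351e-03] [-1.64305562 -0.48134596  0.04882614] [ 0.55  0.26 -0.15  1.9   0.04  0.98 -1.17]
```

View pics/w1.png

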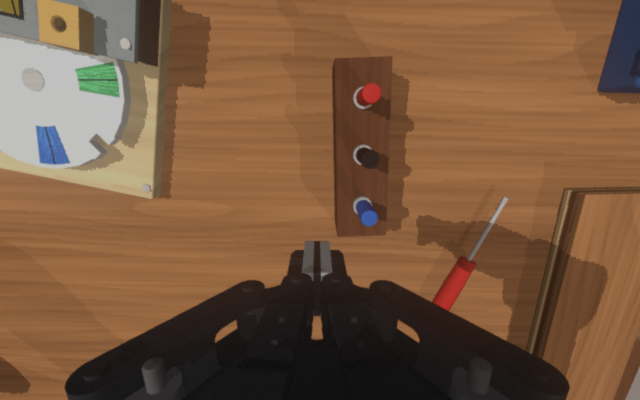

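```bash
cat >> h.py <<'E'
def ray(f,u,v,zz):
    z=np.load(f'pics/{f}.npz');K=z['K'];M=z['M']
    d=M[:3,:3]@np.array([(u-K[0,2])/K[0,0],-(v-K[1,2])/K[1,1],-1]); o=M[:3,3]
    return o+d*(zz-o[2])/d[2]
def blob(f,hsv_lo,hsv_hi,box=None,minA=15):
    c=np.load(f'pics/{f}.npz')['c'];h=cv2.cvtColor(c,cv2.COLOR_RGB2HSV);m=cv2.inRange(h,np.array(hsv_lo),np.array(hsv_hi))
    if box: k=np.zeros_like(m);k[box[1]:box[3],box[0]:box[2]]=1;m*=k
    n,l,st,ce=cv2.connectedComponentsWithStats(m)
    return [(ce[i].round(1),st[i]) for i in range(1,n) if st[i][4]>=minA]
E
python3 - <<'E'
from h import *
print(blob('w1',(0,150,90),(8,255,255),(330,60,400,130)), blob('w1',(172,150,90),(180,255,255),(330,60,400,130)))
for u,v,zz in [(371,93,.106),(367,147,.106),(369,218,.106),(58,24,.084),(33,79,.046)]: print(ray('w1',u,v,zz).round(4))
p,_=cloud('w1')
for u,v in [(371,93),(58,18),(33,90),(345,120),(250,150),(48,150)]: print(u,v,p[v,u].round(4))
a=cv2.cvtColor(np.load('pics/w1.npz')['c'][50:240,300:430],cv2.COLOR_RGB2BGR); cv2.imwrite('pics/w1z.png',cv2.resize(a,None,fx=3,fy=3,interpolation=cv2.INTER_CUBIC))
E
```

```text
[(array([369.5,  93.5]), array([357,  82,  25,  23, 420], dtype=int32))] []
[ 0.5636 -0.2922  0.106 ]
[ 0.5156 -0.292   0.106 ]
[ 0.4443 -0.299   0.106 ]
[ 0.6195 -0.0038  0.084 ]
[0.5772 0.0681 0.046 ]
371 93 [ 0.5636 -0.2922  0.1057]
58 18 [ 0.6252 -0.0028  0.0814]
33 90 [0.5664 0.0765 0.0404]
345 120 [ 0.5407 -0.2747  0.0552]
250 150 [ 0.5009 -0.1549  0.    ]
48 150 [0.5002 0.0748 0.0422]
```

View pics/w1z.png

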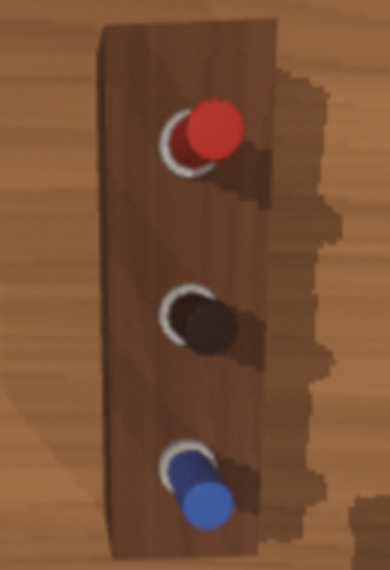

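```bash
python3 -m inch '0 0 0 0 -5 0 0;0 0 0 0 -10 1 0;0 0 0 0 -15 2 0;0 0 0 0 -20 3 0;0 0 0 0 -25 3 0;0 0 0 0 -28 3 0;0 0 0 0 -28 3 0;0 0 0 0 -28 3 0;0 0 0 0 -28 3 0;0 0 0 0 -28 3 0'
python3 - <<'E'
from h import *
s,c=shot('wrist','w2');print(s['eef_pos'],s['eef_rot'],s['force'],s['joint_pos'].round(2))
E
```

```text
t: 2.2
eef_pos: [0.4577, 0.0275, 0.2012]
eef_rot: [1.0, 0.003, -0.0, 0.0]
force: [-0.4, -0.0, -0.1]
opening: -0.0004
[0.45772855 0.02747328 0.20116595] [ 9.99995743e-01  2.90186744e-03 -1.20098293e-04  2.80293415e-04] [-0.37163666 -0.04452907 -0.05304238] [ 0.16  0.21 -0.33  2.07  0.09  0.88 -1.78]
```

View pics/w2.png

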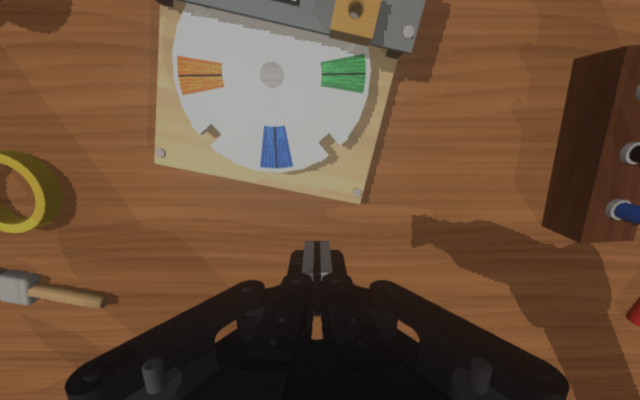

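Run:
```python
from h import *
z=np.load('pics/w2.npz');c=z['c']
for nm,(y0,y1,x0,x1) in {'w2z':(0,190,150,400)}.items():
    a=cv2.cvtColor(c[y0:y1,x0:x1],cv2.COLOR_RGB2BGR); cv2.imwrite(f'pics/{nm}.png',cv2.resize(a,None,fx=3.1,fy=3.1,interpolation=cv2.INTER_CUBIC))
p,_=cloud('w2')
for u,v in [(230,120),(300,100),(345,120),(265,20),(342,10),(170,130)]: print(u,v,p[v,u].round(4), c[v,u])
zf=.043
# rim fit
P=p.reshape(-1,3)
w=(c.min(-1)>150)&(p[...,0]<.62)
m,n,st,ce=None,None,None,None
n,l,st,ce=cv2.connectedComponentsWithStats(w.astype(np.uint8)); i=1+st[1:,4].argmax()
m=(l==i).astype(np.uint8); cs,_=cv2.findContours(m,0,1); q=cs[np.argmax([len(k) for k in cs])][:,0]
W=np.array([ray('w2',u,v,zf)[:2] for u,v in q])
h=ray('w2',272,75,zf)[:2]
r=np.hypot(*(W-h).T); k=(r>.095)&(r<.105)
from scipy.optimize import least_squares
s=least_squares(lambda x:np.hypot(*(W[k]-x[:2]).T)-x[2],[*h,.099],loss='soft_l1',f_scale=.001); print('hub',h,'fit',s.x,k.sum())
a=s.x[:2]
g=ray('w2',356,13.5,.084)[:2]; d=g-a; print('guide',g,np.hypot(*d),'yaw',np.degrees(np.arctan2(d[1],d[0]))+50)
```

```text
230 120 [0.5335 0.1185 0.0404] [172 172 170]
300 100 [0.5536 0.0447 0.0409] [171 172 169]
345 120 [ 0.5342 -0.0023  0.0409] [170 171 166]
265 20 [0.6186 0.074  0.0615] [86 84 81]
342 10 [0.6193 0.0073 0.0833] [158 125  72]
170 130 [0.5225 0.1938 0.0194] [170 155 117]
hub [0.57666527 0.07225405] fit [0.57704837 0.07292724 0.09728473] 324
guide [ 0.61662488 -0.00411936] 0.08661684994133904 yaw -12.811804387701976
```

View pics/w2z.png

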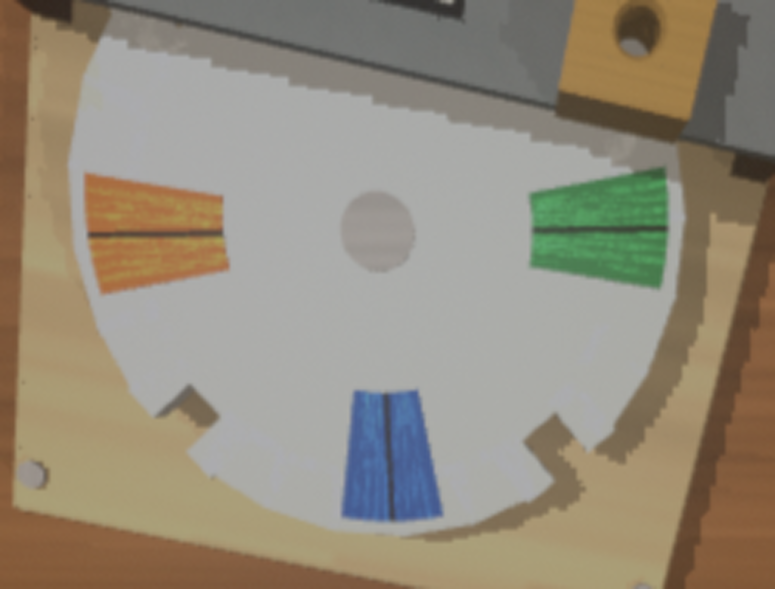

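```bash
python3 -m inch '0 0 0 2 0 4 0;0 0 0 4 -0.5 8 0;0 0 0 7.4 -0.9 11 0;0 0 0 7.4 -0.9 13 0;0 0 0 7.4 -0.9 14.5 0;0 0 0 7.4 -0.9 14.5 0;0 0 0 7.4 -0.9 14.8 0;0 0 0 7.4 -0.9 15 0;0 0 0 7.4 -0.9 15.1 0;0 0 0 7.4 -0.9 15.1 0'
python3 - <<'E'
from h import *
s=manip.observe();print(s['eef_pos'],s['force'])
z=np.load('pics/w2.npz');c=z['c'];g=cv2.cvtColor(c,cv2.COLOR_RGB2GRAY)
print(g[0:24:2,344:370:2])
E
```

```text
t: 3.25
eef_pos: [0.5319, 0.039, 0.051]
eef_rot: [1.0, 0.004, 0.001, 0.0]
force: [-0.6, 0.3, -0.3]
opening: 0.0002
[0.53192832 0.03895621 0.05102229] [-0.60837245  0.33986439 -0.2790421 ]
[[129 128 127 126 110  96  98  99 103 122 129 129 130]
 [132 131 129 102  89  78  69  73  96 108 125 127 128]
 [129 130 118  89  71  65  63  61  69 103 117 127 127]
 [129 128 100  74  65  60  57  57  59  87 114 127 128]
 [129 128  97  64  59  58  58  61  61  77 114 129 129]
 [129 129  96  60  58  60  58  64  61  80 113 126 127]
 [131 130 104  73  85  83  64  60  61  92 120 128 127]
 [131 131 120 109 115 115 104  65  68 111 126 128 128]
 [130 130 130 111 112 114 115  98  99 125 130 129 128]
 [130 128 129 128 118 112 113 116 124 129 130 129 130]
 [132 132 132 130 129 129 127 127 128 129 128 129 129]
 [130 130 130 132 131 131 130 131 130 128 128 127 128]]
```

```bash
python3 -m inch '0 0 0 0 0 0.1 0;0 0 0 0 0 0.2 0;0 0 0 0 0 0.3 0;0 0 0 0 0 0.4 0;0 0 0 0 0 0.5 0;0 0 0 0 0 0.5 0;0 0 0 0 0 0.5 0;0 0 0 0 0 0.5 0;0 0 0 0 0 0.5 0;0 0 0 0 0 0.5 0'
python3 - <<'E'
from h import *
s=manip.observe();print(s['eef_pos'],s['force'])
a=np.array([.57705,.07293])
g=ray('w2',356,9,.084)[:2]; d=g-a; print('guide',g,np.hypot(*d),'yaw',np.degrees(np.arctan2(d[1],d[0]))+50)
# sector angles
for nm,i,o in (('or',(222,232),(90,234)),('bl',(387,394),(392,520)),('gr',(533,229),(665,227))):
    for q in (i,o):
        P=ray('w2',150+q[0]/3.1,q[1]/3.1,.041)[:2]-a; print(nm,np.hypot(*P).round(4),np.degrees(np.arctan2(P[1],P[0])).round(1))
E
```

```text
t: 4.25
eef_pos: [0.5316, 0.039, 0.0453]
eef_rot: [1.0, 0.005, 0.0, 0.0]
force: [0.4, 0.1, 0.6]
opening: -0.0
[0.53160369 0.03904066 0.0452967 ] [0.42965905 0.12085052 0.63525028]
guide [ 0.61978444 -0.0039725 ] 0.0879785607506429 yaw -10.9392340970618
or 0.0502 90.3
or 0.0931 90.7
bl 0.0505 -178.4
bl 0.0935 -179.0
gr 0.0506 -88.6
gr 0.0933 -88.7
```

```bash
python3 -m inch '0 0 0 0 0 0.05 0;0 0 0 0 0 0.1 0;0 0 0 0 0 0.15 0;0 0 0 0 0 0.2 0;0 0 0 0 0 0.25 0;0 0 0 0 0 0.25 0;0 0 0 0 0 0.25 0;0 0 0 0 0 0.25 0;0 0 0 0 0 0.25 0;0 0 0 0 0 0.25 0'
python3 -c "
from h import *
s=manip.observe();print(s['eef_pos'],s['force'])"
```

```text
t: 5.25
eef_pos: [0.5316, 0.039, 0.0428]
eef_rot: [1.0, 0.005, -0.0, 0.0]
force: [-0.5, 0.1, -0.9]
opening: 0.0002
[0.53155657 0.0390491  0.04276802] [-0.53349337  0.1231462  -0.91806563]
```

```bash
python3 -m inch '0 0 0 0 0 0.05 0;0 0 0 0 0 0.1 0;0 0 0 0 0 0.15 0;0 0 0 0 0 0.15 0;0 0 0 0 0 0.15 0;0 0 0 0 0 0.15 0;0 0 0 0 0 0.15 0;0 0 0 0 0 0.15 0;0 0 0 0 0 0.15 0;0 0 0 0 0 0.15 0'
python3 -c "
from h import *
s=manip.observe();print(s['eef_pos'],s['force'])"
```

```text
t: 6.25
eef_pos: [0.5316, 0.039, 0.0413]
eef_rot: [1.0, 0.005, -0.0, 0.0]
force: [-0.4, -0.2, 0.1]
opening: -0.0
[0.53157423 0.03902889 0.04126443] [-0.44394288 -0.1981894   0.09054082]
```

```bash
python3 -m inch '0 0 0 0 0 0.05 0;0 0 0 0 0 0.1 0;0 0 0 0 0 0.15 0;0 0 0 0 0 0.15 0;0 0 0 0 0 0.15 0;0 0 0 0 0 0.15 0;0 0 0 0 0 0.15 0;0 0 0 0 0 0.15 0;0 0 0 0 0 0.15 0;0 0 0 0 0 0.15 0'
python3 -c "
from h import *
s=manip.observe();print(s['eef_pos'],s['force'])"
```

```text
t: 7.25
eef_pos: [0.5316, 0.039, 0.0398]
eef_rot: [1.0, 0.005, 0.0, 0.0]
force: [-1.1, 0.1, 3.6]
opening: 0.0002
[0.53160062 0.03900846 0.03978828] [-1.11418054  0.06894875  3.63225595]
```

```bash
cat > arc.py <<'E'
import sys
from h import *
a=np.array([.57705,.07293])
s=manip.observe(); r=R.from_quat(s['eef_rot']); p=s['eef_pos']; d=p[:2]-a
rad=np.hypot(*d); t0=np.arctan2(d[1],d[0]); print('r',rad,'ang',np.degrees(t0)%360,'z',p[2],'F',s['force'])
N=int(sys.argv[1]); tot=np.radians(float(sys.argv[2]))
for i in range(1,N+1):
    t=t0-tot*i/N; q=np.array([*(a+rad*np.array([np.cos(t),np.sin(t)])),p[2]])
    print((r.inv().apply(q-p)*100).round(2))
E
python3 arc.py 7 34
```

```text
r 0.056712588747179604 ang 216.7361412266666 z 0.039788280014052005 F [-1.11418054  0.06894875  3.63225595]
[-0.27 -0.4  -0.  ]
[-0.5  -0.82 -0.  ]
[-0.7  -1.26 -0.  ]
[-0.85 -1.71 -0.  ]
[-0.97 -2.18 -0.  ]
[-1.05 -2.65 -0.  ]
[-1.09 -3.13 -0.  ]
```

```bash
python3 -m inch '0 0 0 0 0 0.03 0;0 0 0 0 0 0.06 0;0 0 0 -0.27 -0.4 0.06 0;0 0 0 -0.5 -0.82 0.06 0;0 0 0 -0.7 -1.26 0.06 0;0 0 0 -0.85 -1.71 0.06 0;0 0 0 -0.97 -2.18 0.06 0;0 0 0 -1.05 -2.65 0.06 0;0 0 0 -1.09 -3.13 0.06 0;0 0 0 -1.09 -3.13 0.06 0'
python3 - <<'E'
from h import *
s,c=shot('wrist','w3');print(s['eef_pos'],s['force'])
E
python3 arc.py 8 34
```

```text
t: 8.25
eef_pos: [0.5209, 0.0706, 0.0394]
eef_rot: [1.0, 0.005, 0.001, -0.0]
force: [0.1, -0.3, 5.2]
opening: -0.0001
[0.52089344 0.07058652 0.03942779] [ 0.08716786 -0.34549532  5.21344083]
r 0.056230597837380644 ang 182.43126898312195 z 0.039407360662403496 F [-0.14726547 -0.75539079  5.65654717]
[ 0.   -0.42  0.  ]
[ 0.03 -0.83  0.  ]
[ 0.1  -1.24  0.  ]
[ 0.19 -1.65  0.  ]
[ 0.31 -2.05  0.  ]
[ 0.47 -2.44  0.  ]
[ 0.65 -2.81  0.  ]
[ 0.86 -3.17  0.  ]
```

View pics/w3.png

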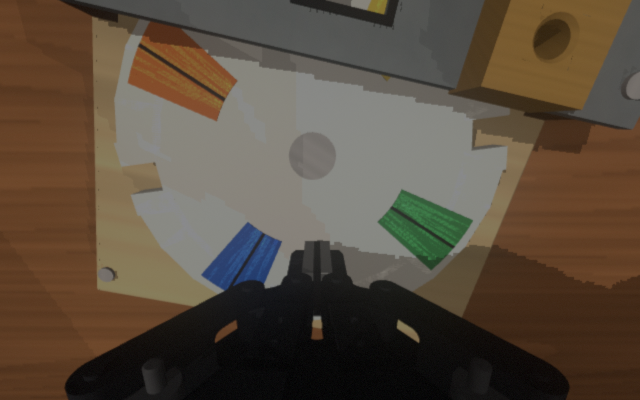

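```bash
python3 - <<'E'
from h import *
a=np.array([.57705,.07293])
print('hub',ray('w3',313,156,.0395)[:2])
for u,v in ((138,45),(226,101),(397,209),(453,246)):
    P=ray('w3',u,v,.0395)[:2]-a; print(np.hypot(*P).round(4),np.degrees(np.arctan2(P[1],P[0])).round(1))
g=ray('w3',553,35,.084)[:2]; d=g-a; print('guide',g,np.hypot(*d),'yaw',np.degrees(np.arctan2(d[1],d[0]))+50)
E
python3 -m inch '0 0 0 0 -0.42 0 0;0 0 0 0.03 -0.83 0 0;0 0 0 0.1 -1.24 0 0;0 0 0 0.19 -1.65 0 0;0 0 0 0.31 -2.05 0 0;0 0 0 0.47 -2.44 0 0;0 0 0 0.65 -2.81 0 0;0 0 0 0.86 -3.17 0 0;0 0 0 0.86 -3.17 0 0;0 0 0 0.86 -3.17 0 0'
python3 - <<'E'
from h import *
s,c=shot('wrist','w4');print(s['eef_pos'],s['force'])
E
python3 arc.py 8 34
```

```text
hub [0.57749924 0.07260158]
0.095 58.0
0.0497 57.8
0.0536 -120.9
0.0934 -121.6
guide [ 0.62073175 -0.00306207] 0.08765209915563311 yaw -10.108857894221686
t: 9.3
eef_pos: [0.5293, 0.1023, 0.0394]
eef_rot: [1.0, 0.005, 0.001, -0.0]
force: [-0.9, -0.7, 6.1]
opening: 0.0001
[0.52932015 0.10229276 0.03939838] [-0.93715437 -0.68321828  6.13017001]
r 0.05605415378562335 ang 148.38355010997918 z 0.03942838643615101 F [-0.61157826 -0.98505878  4.99238187]
[ 0.23 -0.34  0.  ]
[ 0.49 -0.67  0.  ]
[ 0.78 -0.97  0.  ]
[ 1.08 -1.26  0.  ]
[ 1.4  -1.52  0.  ]
[ 1.75 -1.75  0.  ]
[ 2.11 -1.96  0.  ]
[ 2.48 -2.14  0.  ]
```

View pics/w4.png

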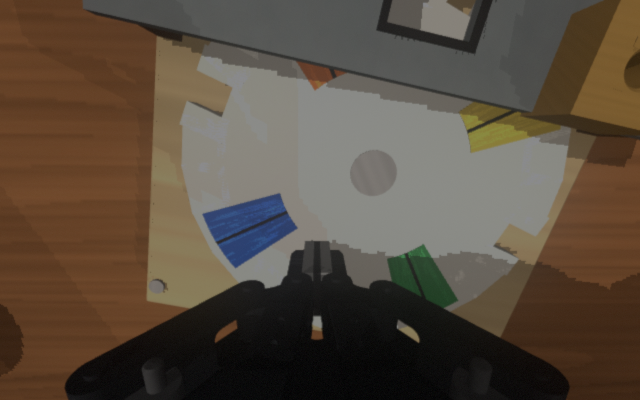

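```bash
cat > ang.py <<'E'
from h import *
import sys
a=np.array([.57705,.07293])
f=sys.argv[1]; p,z=cloud(f); c=z['c']; h=cv2.cvtColor(c,cv2.COLOR_RGB2HSV)
for nm,lo,hi in (('blue',(105,100,40),(125,255,255)),('green',(50,100,30),(80,255,255)),('yellow',(24,150,60),(32,255,255)),('orange',(3,150,60),(17,255,255))):
    for ce,st in blob(f,lo,hi,minA=400):
        P=ray(f,*ce,.0395)[:2]-a; 
        if np.hypot(*P)<.12: print(nm,ce,st[4],np.hypot(*P).round(4),np.degrees(np.arctan2(P[1],P[0])).round(2))
E
python3 ang.py w3; python3 ang.py w4
python3 - <<'E'
from h import *
a=np.array([.57705,.07293])
for u,v in ((218,241),(286,214),(407,254),(424,299)):
    P=ray('w4',u,v,.0395)[:2]-a; print(np.hypot(*P).round(4),np.degrees(np.arctan2(P[1],P[0])).round(1))
# jig yaw from cover front edge, z=.066 top / window frame
for A,B,zz in (((86,10),(530,110),.06),((157,40),(148,298),.02)):
    P=ray('w4',*A,zz)-ray('w4',*B,zz); print(np.degrees(np.arctan2(P[1],P[0])))
E
```

```text
blue [232.3 257.4] 1676 0.0731 141.63
blue [259.5 261.3] 1113 0.0668 153.31
green [433.1 217.2] 1819 0.0735 -115.83
green [415.4 238.6] 1668 0.0731 -127.7
orange [493.9  22.4] 631 0.1018 -53.24
orange [185.8  55.3] 2712 0.075 51.96
orange [170.7  84.3] 2659 0.0757 63.59
blue [242.4 215.9] 1912 0.0736 108.89
blue [255.8 239.5] 1755 0.0735 120.85
green [404.6 277.9] 467 0.0652 -159.74
green [434.8 288. ] 846 0.0792 -148.75
orange [587.   42.4] 1629 0.1126 -56.75
0.0928 114.7
0.0511 116.1
0.051 -153.9
0.0833 -154.7
79.03210196496303
-10.90023895782732
```

```bash
python3 arc.py 8 36.4
```

```text
r 0.05605415378562335 ang 148.38355010997918 z 0.03942838643615101 F [-0.61157826 -0.98505878  4.99238187]
[ 0.25 -0.37  0.  ]
[ 0.53 -0.71  0.  ]
[ 0.84 -1.04  0.  ]
[ 1.17 -1.33  0.  ]
[ 1.52 -1.6   0.  ]
[ 1.9  -1.84  0.  ]
[ 2.29 -2.06  0.  ]
[ 2.7  -2.23  0.  ]
```

```bash
python3 -m inch '0 0 0 0.25 -0.37 0 0;0 0 0 0.53 -0.71 0 0;0 0 0 0.84 -1.04 0 0;0 0 0 1.17 -1.33 0 0;0 0 0 1.52 -1.6 0 0;0 0 0 1.9 -1.84 0 0;0 0 0 2.29 -2.06 0 0;0 0 0 2.7 -2.23 0 0;0 0 0 2.7 -2.23 0 0;0 0 0 2.7 -2.23 0 0'
python3 - <<'E'
from h import *
s,c=shot('wrist','w5');print(s['eef_pos'],s['force'])
E
python3 ang.py w5
```

```text
t: 10.35
eef_pos: [0.556, 0.1249, 0.0394]
eef_rot: [1.0, 0.005, 0.001, -0.0]
force: [-0.4, -1.0, 5.7]
opening: -0.0001
[0.55603266 0.12490959 0.03939805] [-0.44019023 -0.99264446  5.67890834]
blue [278.8 188.9] 2062 0.0743 75.85
blue [276.  216.2] 1880 0.074 87.77
yellow [564.6 229.6] 646 0.0855 -92.27
yellow [551.4 257.4] 660 0.0849 -103.9
orange [469.6  66.1] 2210 0.0804 -13.87
```

View pics/w5.png

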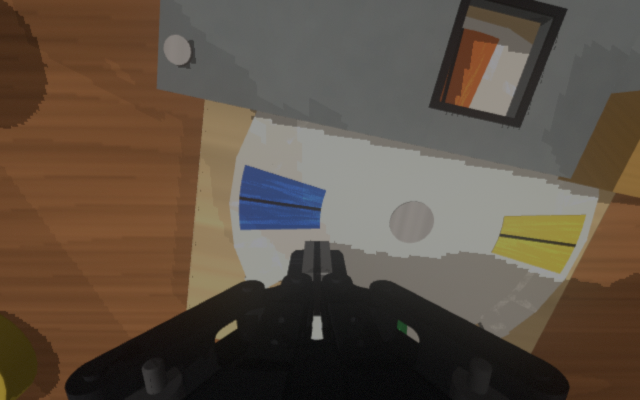

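```bash
python3 -m inch '0 0 0 0.13 -0.05 0 0;0 0 0 0.26 -0.1 0 0;0 0 0 0.26 -0.1 0 0;0 0 0 0.26 -0.1 -0.5 0;0 0 0 0.26 -0.1 -4 0;0 0 0 0.8 2 -8 0;0 0 0 2 6 -11 0;0 0 0 2.3 7.6 -11 0;0 0 0 2.3 7.6 -11 0;0 0 0 2.3 7.6 -11 0'
python3 - <<'E'
from h import *
s,c=shot('wrist','w6');print(s['eef_pos'],s['force'])
E
python3 ang.py w6
```

```text
t: 11.4
eef_pos: [0.5786, 0.0492, 0.1487]
eef_rot: [1.0, 0.004, -0.0, -0.0]
force: [0.6, -0.3, 0.4]
opening: 0.0001
[0.57861952 0.04924375 0.14867634] [ 0.64702613 -0.26942471  0.38056999]
blue [213.6 183.1] 664 0.0748 74.33
blue [212.3 198.5] 618 0.0749 85.91
green [272.9 270.6] 432 0.0734 164.1
orange [314.1 122.3] 605 0.0781 -15.69
```

View pics/w6.png

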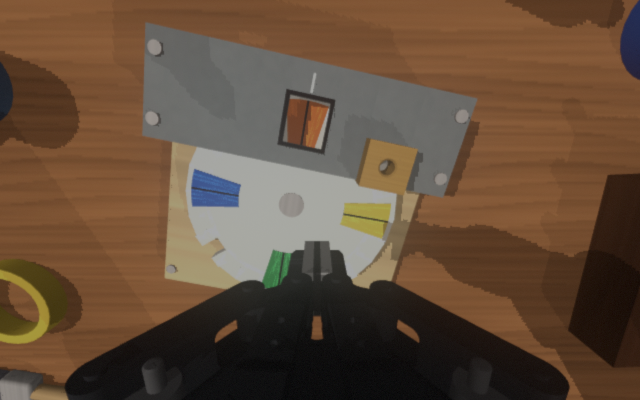

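Run:
```python
from h import *
c=np.load('pics/w6.npz')['c']
a=cv2.cvtColor(c[60:200,250:430],cv2.COLOR_RGB2BGR); a=cv2.convertScaleAbs(a,alpha=1.5); cv2.imwrite('pics/w6z.png',cv2.resize(a,None,fx=4.2,fy=4.2,interpolation=cv2.INTER_CUBIC))
```

```text
(no output)
```

View pics/w6z.png

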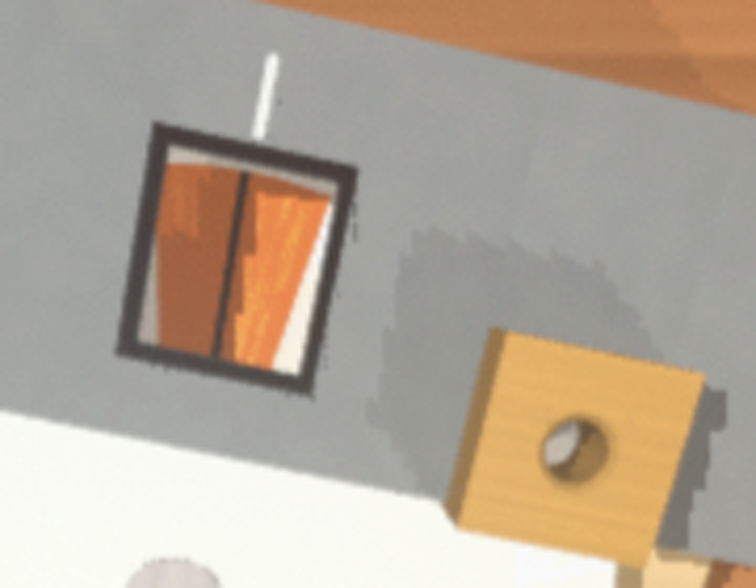

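Run:
```python
from h import *
def Z(x,y): return 250+x/4.2-.4,60+y/4.2-.4
a0=np.array([.57705,.07293])
hub=ray('w6',290.5,204.5,.0405)[:2]; print('hub',hub)
for a in (a0,hub):
  for nm,q,zz in (('tick',(272,58),.066),('tick',(260,135),.066),('blk',(244,175),.0405),('blk',(217,355),.0405),('guide',(575,450),.084),('winTL',(158,123),.066),('TR',(357,170),.066),('BL',(118,352),.066),('BR',(310,395),.066)):
    P=ray('w6',*Z(*q),zz)[:2]; d=P-a; print(nm,P.round(4),np.hypot(*d).round(4),np.degrees(np.arctan2(d[1],d[0])).round(2))
```

```text
hub [0.577458   0.07367017]
tick [0.6871 0.0516] 0.1121 -10.98
tick [0.6743 0.0537] 0.0992 -11.2
blk [0.6694 0.0574] 0.0936 -9.57
blk [0.6335 0.0631] 0.0573 -9.88
guide [ 0.6205 -0.0033] 0.0878 -60.31
winTL [0.6762 0.0721] 0.0991 -0.5
TR [0.6686 0.036 ] 0.0987 -21.99
BL [0.6357 0.0805] 0.0592 7.38
BR [0.628  0.0439] 0.0586 -29.7
tick [0.6871 0.0516] 0.1118 -11.39
tick [0.6743 0.0537] 0.0989 -11.67
blk [0.6694 0.0574] 0.0934 -10.06
blk [0.6335 0.0631] 0.0571 -10.68
guide [ 0.6205 -0.0033] 0.0882 -60.78
winTL [0.6762 0.0721] 0.0987 -0.93
TR [0.6686 0.036 ] 0.0986 -22.48
BL [0.6357 0.0805] 0.0587 6.71
BR [0.628  0.0439] 0.0586 -30.53
```

Run:
```python
from h import *
c=np.load('pics/w6.npz')['c']
a=cv2.cvtColor(c[220:280,180:260],cv2.COLOR_RGB2BGR); a=cv2.convertScaleAbs(a,alpha=1.5); cv2.imwrite('pics/w6y.png',cv2.resize(a,None,fx=8,fy=8,interpolation=cv2.INTER_CUBIC))
```

```text
(no output)
```

View pics/w6y.png

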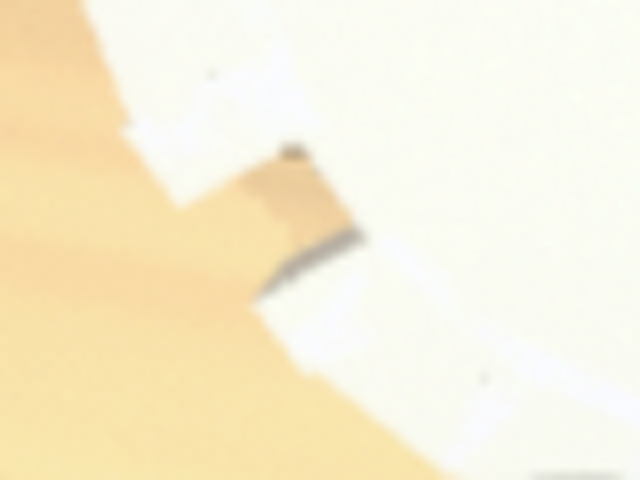

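Run:
```python
from h import *
def Z(x,y): return 180+x/8-.45,220+y/8-.45
for a in (np.array([.57705,.07293]),np.array([.57746,.07367])):
  for q in ((180,205),(300,148),(368,240),(258,302)):
    P=ray('w6',*Z(*q),.0405)[:2];d=P-a;print(P.round(4),np.hypot(*d).round(4),np.degrees(np.arctan2(d[1],d[0])).round(2))
```

```text
[0.5346 0.1621] 0.0987 115.45
[0.5424 0.1465] 0.0813 115.22
[0.5301 0.1392] 0.0812 125.32
[0.5214 0.1537] 0.0981 124.54
[0.5346 0.1621] 0.0982 115.85
[0.5424 0.1465] 0.0808 115.7
[0.5301 0.1392] 0.0808 125.86
[0.5214 0.1537] 0.0977 124.99
```

```bash
python3 -m inch '0 0 0 -2.5 -2.6 3 0;0 0 0 -5 -5.2 6 0;0 0 0 -5 -5.2 9 0;0 0 0 -5 -5.2 10.4 0;0 0 0 -5 -5.2 10.6 0;0 0 0 -5 -5.2 10.7 0;0 0 0 -5 -5.2 10.77 0;0 0 0 -5 -5.2 10.84 0;0 0 0 -5 -5.2 10.9 0;0 0 0 -5 -5.2 10.9 0'
python3 - <<'E'
from h import *
s,c=shot('wrist','w7');print(s['eef_pos'],s['force'])
E
python3 ang.py w7
```

```text
t: 12.45
eef_pos: [0.5293, 0.1001, 0.0407]
eef_rot: [1.0, 0.004, 0.001, -0.0]
force: [-0.4, -0.5, 0.6]
opening: -0.0002
[0.5293497  0.10013091 0.04073194] [-0.37189222 -0.49882386  0.59246535]
blue [228.3 131.2] 2453 0.0749 73.9
blue [225.8 161.7] 2223 0.0747 85.84
yellow [529.5 184.3] 780 0.0863 -93.4
yellow [518.7 212.4] 411 0.0863 -103.98
orange [393.7  12.4] 571 0.0736 -5.39
orange [424.4  15.4] 1036 0.0752 -16.15
orange [580.8  37.2] 1345 0.1139 -55.72
```

```bash
python3 -m inch '0 0 0 0 0 0.05 0;0 0 0 0 0 0.09 0;0 0 0 0 0 0.13 0;0 0 0 0 0 0.13 0;0 0 0 0.02 -0.04 0.13 0;0 0 0 0.04 -0.07 0.13 0;0 0 0 0.06 -0.11 0.13 0;0 0 0 0.08 -0.14 0.13 0;0 0 0 0.08 -0.14 0.13 0;0 0 0 0.08 -0.14 0.13 0'
python3 - <<'E'
from h import *
s,c=shot('wrist','w8');print(s['eef_pos'],s['force'])
E
python3 ang.py w8
```

```text
t: 13.5
eef_pos: [0.5296, 0.101, 0.0392]
eef_rot: [1.0, 0.004, 0.0, 0.0]
force: [0.7, -2.4, 5.7]
opening: -0.0
[0.52964186 0.10099404 0.03917643] [ 0.65909682 -2.42281414  5.67250301]
blue [230.1 129.8] 2483 0.0746 73.01
blue [227.3 160.4] 2248 0.0743 84.89
yellow [531.  187.3] 733 0.0855 -94.13
yellow [520.1 219.9] 557 0.0869 -106.3
orange [397.9  12.1] 595 0.0735 -5.89
orange [429.4  15.3] 1045 0.0752 -16.8
orange [585.9  41. ] 1531 0.1135 -56.59
```

```bash
python3 -m inch '0 0 0 0 0 -0.5 0;0 0 0 0 0 -3 0;0 0 0 0 2 -7 0;0 0 0 1 6 -11 0;0 0 0 1.8 10.4 -12 0;0 0 0 1.8 10.4 -12 0;0 0 0 1.8 10.4 -12 0;0 0 0 1.8 10.4 -12 0;0 0 0 1.8 10.4 -12 0;0 0 0 1.8 10.4 -12 0'
python3 - <<'E'
from h import *
s,c=shot('wrist','w9');print(s['eef_pos'],s['force'])
c=np.load('pics/w9.npz')['c']
a=cv2.cvtColor(c[60:200,200:380],cv2.COLOR_RGB2BGR); a=cv2.convertScaleAbs(a,alpha=1.5); cv2.imwrite('pics/w9z.png',cv2.resize(a,None,fx=4.2,fy=4.2,interpolation=cv2.INTER_CUBIC))
E
python3 ang.py w9
```

```text
t: 14.55
eef_pos: [0.5479, -0.0006, 0.1582]
eef_rot: [1.0, 0.006, -0.001, -0.0]
force: [0.2, 0.7, -0.1]
opening: 0.0002
[ 0.54788488 -0.00056108  0.15820359] [ 0.16060797  0.72354936 -0.14496311]
blue [160.2 146.2] 687 0.0753 73.42
blue [159.9 162.4] 647 0.075 85.07
green [237.6 241.3] 441 0.074 174.64
orange [240.2  74.5] 449 0.0836 -4.3
orange [256.5  85.3] 482 0.0775 -14.93
```

View pics/w9z.png

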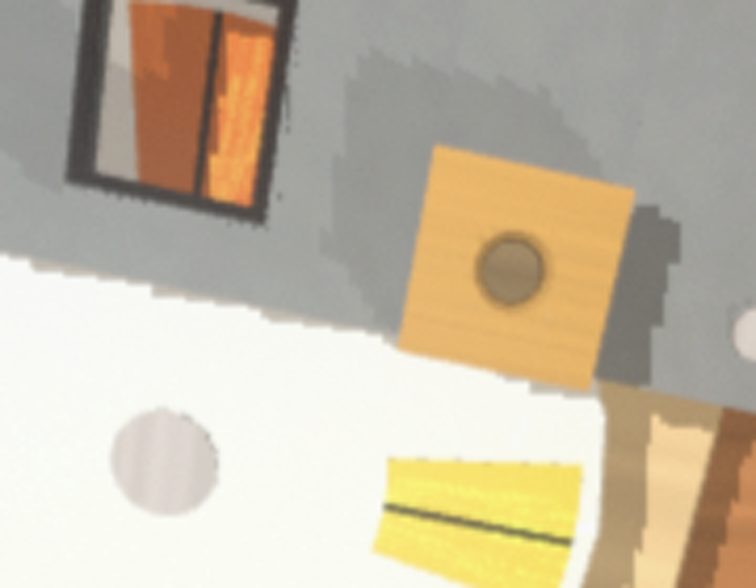

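Run:
```python
from h import *
def Z(x,y): return 200+x/4.2-.4,60+y/4.2-.4
print('hub',ray('w9',*Z(165,462),.0405))
a=np.array([.57705,.07293])
for nm,q,zz in (('blk',(219,15),.0405),('blk',(200,190),.0405),('yel',(386,507),.0405),('yel',(570,543),.0405),('guide',(511,270),.084)):
    P=ray('w9',*Z(*q),zz)[:2]; d=P-a; print(nm,P.round(4),np.hypot(*d).round(4),np.degrees(np.arctan2(d[1],d[0])).round(2))
```

```text
hub [0.57770812 0.07317393 0.0405    ]
blk [0.6692 0.056 ] 0.0937 -10.44
blk [0.6357 0.0618] 0.0596 -10.74
yel [0.568  0.0234] 0.0503 -100.38
yel [ 0.5601 -0.0188] 0.0933 -100.49
guide [ 0.6202 -0.0036] 0.0878 -60.55
```

```bash
python3 -m inch '0 0 0 0.2 5 0 5;0 0 0 0.4 10 0 5;0 0 0 0.6 15 0 5;0 0 0 0.8 20 0 5;0 0 0 1 25 0 5;0 0 0 1.22 29.2 0 5;0 0 0 1.22 29.2 0 5;0 0 0 1.22 29.2 0 5;0 0 0 1.22 29.2 0 5;0 0 0 1.22 29.2 0 5'
python3 - <<'E'
from h import *
s,c=shot('wrist','w10');print(s['eef_pos'],s['eef_rot'])
E
```

```text
t: 15.6
eef_pos: [0.5639, -0.2917, 0.1588]
eef_rot: [1.0, 0.006, -0.0, -0.0]
force: [-0.6, -0.2, 0.2]
opening: 0.0496
[ 0.56385178 -0.29169606  0.15883031] [ 9.99981051e-01  6.14007432e-03 -4.16336043e-05 -4.42311027e-04]
```

View pics/w10.png

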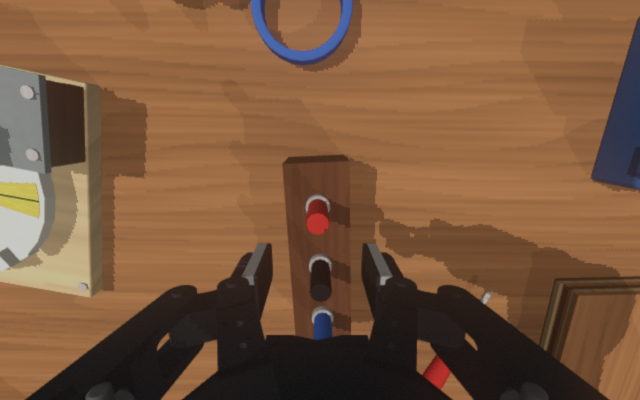

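Run:
```python
from h import *
b=blob('w10',(0,150,60),(8,255,255),(290,180,350,250));print(b)
print(ray('w10',318,223,.106), ray('w10',317.5,203,.062))
```

```text
[(array([317.4, 217.8]), array([306, 200,  24,  36, 679], dtype=int32))]
[ 0.56466583 -0.29307185  0.106     ] [ 0.56774826 -0.29274756  0.062     ]
```

```bash
python3 -m inch '0 0 0 0 0.1 3 5;0 0 0 0 0.1 6 5;0 0 0 0 0.1 8.5 5;0 0 0 0 0.1 9.28 5;0 0 0 0 0.1 9.28 5;0 0 0 0 0.1 9.28 0.5;0 0 0 0 0.1 9.28 0.5;0 0 0 0 0.1 9.28 0.5;0 0 0 0 0.1 9.28 0.5;0 0 0 0 0.1 9.28 0.5'
python3 - <<'E'
from h import *
s,c=shot('wrist','w11');print(s['eef_pos'],s['eef_rot'],s['force'],s['opening'])
E
```

```text
t: 16.65
eef_pos: [0.5645, -0.2937, 0.0679]
eef_rot: [1.0, 0.005, 0.001, -0.0]
force: [0.0, 4.2, 6.5]
opening: 0.0165
[ 0.56449933 -0.29371707  0.06788715] [ 9.99986813e-01  5.01818277e-03  1.03974847e-03 -3.33094982e-04] [0.03700099 4.20580448 6.48149938] 0.0165020336468913
```

View pics/w11.png

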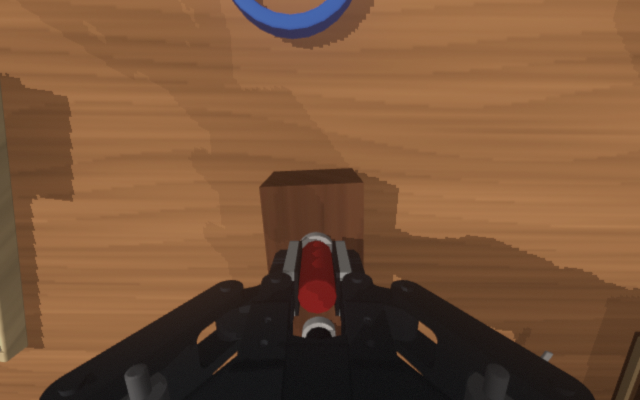

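```bash
python3 -m inch '0 0 0 0 0 -1 0.5;0 0 0 0 0 -2.5 0.5;0 0 0 0 0 -4.5 0.5;0 0 0 0 0 -6.5 0.5;0 0 0 0 0 -9 0.5;0 0 0 0 0 -12 0.5;0 0 0 0 0 -13 0.5;0 0 0 0 0 -13 0.5;0 0 0 0 0 -13 0.5;0 0 0 0 0 -13 0.5'
python3 - <<'E'
from h import *
s,c=shot('wrist','w12');print(s['eef_pos'],s['eef_rot'],s['force'],s['opening'])
shot('side','s12')
E
```

```text
t: 17.7
eef_pos: [0.5623, -0.2948, 0.1944]
eef_rot: [1.0, 0.004, -0.001, -0.001]
force: [-0.8, -0.6, -0.6]
opening: 0.0167
[ 0.56225091 -0.29479694  0.19439581] [ 9.99988853e-01  4.47985064e-03 -1.39717123e-03 -5.22694575e-04] [-0.78917188 -0.57420107 -0.61612359] 0.01674063524618213
```

View pics/w12.png

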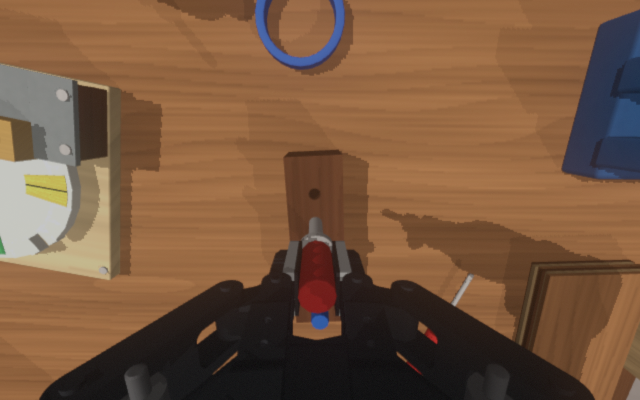

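View pics/s12.png

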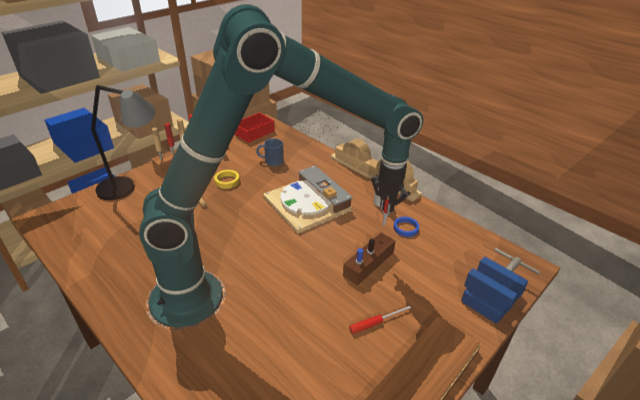

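Run:
```python
from h import *
c=np.load('pics/w12.npz')['c']
a=cv2.cvtColor(c[200:330,260:380],cv2.COLOR_RGB2BGR); a=cv2.convertScaleAbs(a,alpha=1.6); cv2.imwrite('pics/w12z.png',cv2.resize(a,None,fx=4.5,fy=4.5,interpolation=cv2.INTER_CUBIC))
p,_=cloud('w12')
for v in range(216,312,6): print(v,p[v,316].round(4),c[v,316])
```

```text
216 [ 0.5395 -0.2946  0.0564] [98 67 51]
222 [ 0.5663 -0.2947  0.1486] [94 86 81]
228 [ 0.5662 -0.2947  0.1605] [95 87 83]
234 [ 0.5725 -0.2947  0.1862] [93 85 81]
240 [ 0.5695 -0.2948  0.188 ] [108  77  72]
246 [ 0.5704 -0.2948  0.1981] [91 30 23]
252 [ 0.5707 -0.2948  0.2062] [98 31 24]
258 [ 0.5703 -0.2948  0.212 ] [102  31  25]
264 [ 0.5707 -0.2948  0.2189] [88 26 22]
270 [ 0.5701 -0.2949  0.2235] [99 30 26]
276 [ 0.5706 -0.2949  0.2295] [95 26 24]
282 [ 0.5699 -0.2949  0.2331] [116  32  29]
288 [ 0.5662 -0.2949  0.2321] [114  31  27]
294 [ 0.5638 -0.2949  0.233 ] [114  29  26]
300 [ 0.5599 -0.295   0.2317] [129  34  31]
306 [ 0.5575 -0.295   0.2327] [127  31  29]
```

View pics/w12z.png

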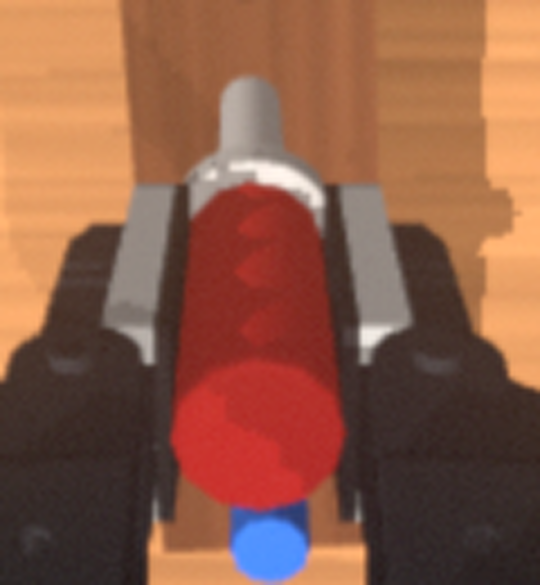

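```bash
python3 -m inch '0 0 0 0.8 -4 0 0.5;0 0 0 1.8 -9 0 0.5;0 0 0 2.8 -14 0 0.5;0 0 0 3.8 -19 0 0.5;0 0 0 4.8 -24 0 0.5;0 0 0 5.8 -28 0 0.5;0 0 0 6.1 -29.1 1 0.5;0 0 0 6.1 -29.1 2.5 0.5;0 0 0 6.1 -29.1 2.5 0.5;0 0 0 6.1 -29.1 2.5 0.5'
python3 - <<'E'
from h import *
s,c=shot('wrist','w13');print(s['eef_pos'],s['eef_rot'],s['force'],s['opening'])
c=np.load('pics/w13.npz')['c']
a=cv2.cvtColor(c[140:330,230:410],cv2.COLOR_RGB2BGR); a=cv2.convertScaleAbs(a,alpha=1.6); cv2.imwrite('pics/w13z.png',cv2.resize(a,None,fx=3.1,fy=3.1,interpolation=cv2.INTER_CUBIC))
E
```

```text
t: 18.8
eef_pos: [0.6209, -0.0063, 0.1697]
eef_rot: [1.0, 0.003, -0.001, 0.001]
force: [-0.2, -1.0, -0.7]
opening: 0.0166
[ 0.62086523 -0.00633023  0.16974501] [ 9.99994929e-01  2.83617579e-03 -1.28766957e-03  6.63131977e-04] [-0.15921881 -0.98322186 -0.69019036] 0.01655336598436766
```

View pics/w13z.png

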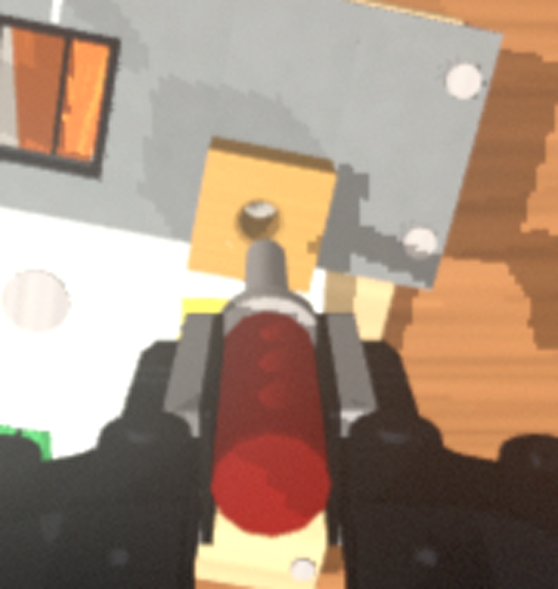

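Run:
```python
from h import *
def Z(x,y): return 230+x/3.1-.35,140+y/3.1-.35
print(ray('w13',*Z(259,218),.084),ray('w13',*Z(264,247),.108),ray('w13',*Z(264,242),.108))
s=manip.observe();print(s['eef_pos'])
p,_=cloud('w13')
for v in range(214,240,3):print(v,p[v,315].round(4))
```

```text
[ 0.62139953 -0.00385929  0.084     ] [ 0.6213027  -0.00537981  0.108     ] [ 0.62264098 -0.00537441  0.108     ]
[ 0.62135752 -0.00614474  0.17056481]
214 [ 0.6145 -0.0054  0.0743]
217 [ 0.6249 -0.0055  0.113 ]
220 [ 0.6249 -0.0056  0.1198]
223 [ 0.6248 -0.0056  0.1258]
226 [ 0.625  -0.0056  0.1322]
229 [ 0.625  -0.0056  0.138 ]
232 [ 0.6313 -0.0057  0.1589]
235 [ 0.6311 -0.0057  0.163 ]
238 [ 0.6291 -0.0057  0.1629]
```

```bash
python3 -m inch '0 0 0 0.1 -0.18 0 0.5;0 0 0 0.1 -0.18 0.8 0.5;0 0 0 0.1 -0.18 1.6 0.5;0 0 0 0.1 -0.18 1.9 0.5;0 0 0 0.1 -0.18 2.2 0.5;0 0 0 0.1 -0.18 2.5 0.5;0 0 0 0.1 -0.18 2.8 0.5;0 0 0 0.1 -0.18 3.1 0.5;0 0 0 0.1 -0.18 3.1 0.5;0 0 0 0.1 -0.18 3.1 0.5'
python3 - <<'E'
from h import *
s,c=shot('wrist','w14');print(s['eef_pos'],s['eef_rot'],s['force'],s['opening'])
c=np.load('pics/w14.npz')['c']
a=cv2.cvtColor(c[140:330,230:410],cv2.COLOR_RGB2BGR); a=cv2.convertScaleAbs(a,alpha=1.6); cv2.imwrite('pics/w14z.png',cv2.resize(a,None,fx=3.1,fy=3.1,interpolation=cv2.INTER_CUBIC))
E
```

```text
t: 19.85
eef_pos: [0.622, -0.0034, 0.1401]
eef_rot: [1.0, 0.004, -0.001, 0.001]
force: [-2.6, -5.3, 2.8]
opening: 0.0166
[ 0.62202068 -0.00338472  0.1401359 ] [ 9.99990580e-01  4.11174347e-03 -7.56229585e-04  1.16688099e-03] [-2.56585151 -5.3071442   2.78401377] 0.01656415651350813
```

View pics/w14z.png

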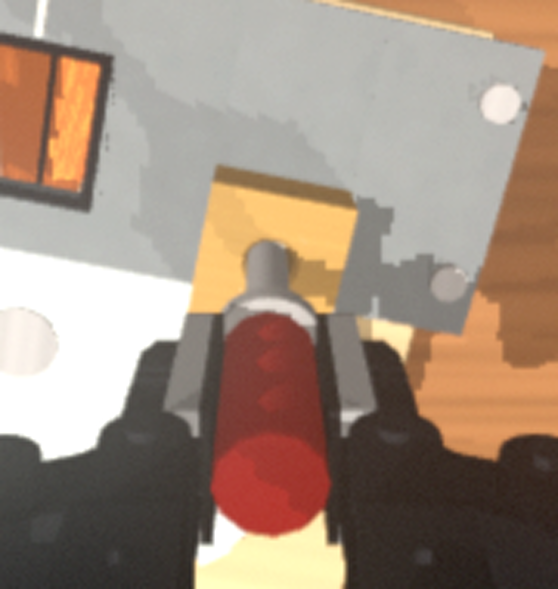

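```bash
python3 -m inch '0 0 0 -0.05 0.1 0 0.5;0 0 0 -0.05 0.1 0.3 0.5;0 0 0 -0.05 0.1 0.6 0.5;0 0 0 -0.05 0.1 1 0.5;0 0 0 -0.05 0.1 1.4 0.5;0 0 0 -0.05 0.1 1.8 0.5;0 0 0 -0.05 0.1 2.2 0.5;0 0 0 -0.05 0.1 2.6 0.5;0 0 0 -0.05 0.1 2.9 0.5;0 0 0 -0.05 0.1 2.9 0.5'
python3 - <<'E'
from h import *
s,c=shot('wrist','w15');print(s['eef_pos'],s['eef_rot'],s['force'],s['moment'],s['opening'])
E
```

```text
t: 20.9
eef_pos: [0.6214, -0.0034, 0.11]
eef_rot: [1.0, 0.004, -0.001, 0.0]
force: [-2.5, -5.2, -1.6]
opening: 0.0163
[ 0.62141387 -0.00340545  0.10995264] [ 9.99990005e-01  4.34914755e-03 -9.52222726e-04  4.10389856e-04] [-2.54835168 -5.1813409  -1.6205091 ] [-1.18325099  0.53524137 -0.01755873] 0.016327620488650007
```

```bash
python3 -m inch '0 0 0 -0.05 0.1 0 0.5;0 0 0 -0.05 0.1 0.1 0.5;0 0 0 -0.05 0.1 0.2 0.5;0 0 0 -0.05 0.1 0.3 0.5;0 0 0 -0.05 0.1 0.4 0.5;0 0 0 -0.05 0.1 0.4 0.5;0 0 0 -0.05 0.1 0.4 0.5;0 0 0 -0.05 0.1 0.4 0.5;0 0 0 -0.05 0.1 0.4 0.5;0 0 0 -0.05 0.1 0.4 0.5'
python3 - <<'E'
from h import *
s,c=shot('wrist','w16');print(s['eef_pos'],s['eef_rot'],s['force'],s['moment'],s['opening'])
E
```

```text
t: 21.95
eef_pos: [0.6216, -0.0036, 0.1073]
eef_rot: [1.0, 0.005, -0.0, 0.0]
force: [-4.2, -3.4, 1.7]
opening: 0.0167
[ 0.62159074 -0.0035876   0.10728661] [ 9.99989595e-01  4.56131174e-03 -5.93665581e-05  1.79112181e-05] [-4.18309616 -3.40173372  1.66501752] [-0.88390185  0.94926544 -0.04214122] 0.01672989551250026
```

View pics/w16.png

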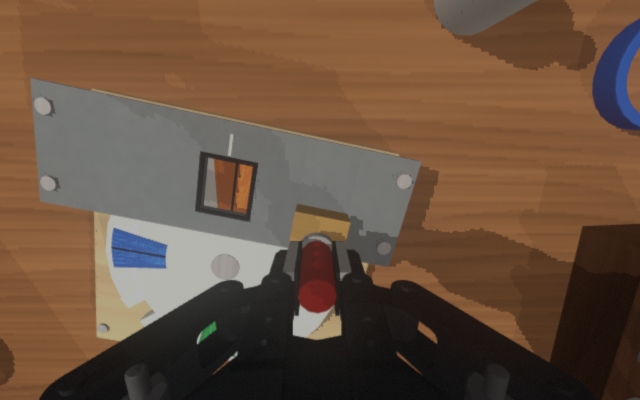

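```bash
python3 -m inch '0 0 0 -0.1 0.07 0 0.5;0 0 0 -0.1 0.07 0 0.5;0 0 0 -0.1 0.07 0.1 0.5;0 0 0 -0.1 0.07 0.2 0.5;0 0 0 -0.1 0.07 0.25 0.5;0 0 0 -0.1 0.07 0.25 0.5;0 0 0 -0.1 0.07 0.25 0.5;0 0 0 -0.1 0.07 0.25 0.5;0 0 0 -0.1 0.07 0.25 0.5;0 0 0 -0.1 0.07 0.25 0.5'
python3 - <<'E'
from h import *
s=manip.observe();print(s['eef_pos'],s['eef_rot'],s['force'],s['moment'],s['opening'])
E
```

```text
t: 23.0
eef_pos: [0.6208, -0.0042, 0.1046]
eef_rot: [1.0, 0.005, 0.0, -0.0]
force: [-0.9, -1.3, -0.7]
opening: 0.0164
[ 0.62075771 -0.00423007  0.10459621] [ 9.99989349e-01  4.61406674e-03  9.81841458e-05 -4.81223427e-05] [-0.88792044 -1.31816525 -0.70577804] [-0.01625413 -0.01834497  0.00557114] 0.016368964284006027
```

```bash
python3 -m inch '0 0 0 0 0 0.05 0.5;0 0 0 0 0 0.1 0.5;0 0 0 0 0 0.15 0.5;0 0 0 0 0 0.2 0.5;0 0 0 0 0 0.25 0.5;0 0 0 0 0 0.3 0.5;0 0 0 0 0 0.35 0.5;0 0 0 0 0 0.35 0.5;0 0 0 0 0 0.35 0.5;0 0 0 0 0 0.35 0.5'
python3 - <<'E'
from h import *
s=manip.observe();print(s['eef_pos'],s['force'],s['moment'],s['opening'])
E
```

```text
t: 24.0
eef_pos: [0.6207, -0.0044, 0.1011]
eef_rot: [1.0, 0.005, -0.0, 0.0]
force: [0.5, -0.0, -0.4]
opening: 0.0168
[ 0.62067649 -0.00436886  0.10105807] [ 0.49899541 -0.03755311 -0.42205631] [0.06714545 0.01244077 0.03688958] 0.016787452816012943
```

```bash
python3 -m inch '0 0 0 0 0 0.05 0.5;0 0 0 0 0 0.1 0.5;0 0 0 0 0 0.15 0.5;0 0 0 0 0 0.2 0.5;0 0 0 0 0 0.2 0.5;0 0 0 0 0 0.2 0.5;0 0 0 0 0 0.2 0.5;0 0 0 0 0 0.2 0.5;0 0 0 0 0 0.2 0.5;0 0 0 0 0 0.2 0.5'
python3 - <<'E'
from h import *
s=manip.observe();print(s['eef_pos'],s['force'],s['moment'],s['opening'])
E
```

```text
t: 25.0
eef_pos: [0.6207, -0.0044, 0.0991]
eef_rot: [1.0, 0.005, 0.0, 0.0]
force: [0.3, 0.9, -0.6]
opening: 0.0166
[ 0.62069346 -0.00438328  0.09908044] [ 0.32695638  0.94208328 -0.60230436] [-0.00389615 -0.00439083  0.01899775] 0.01657561866695364
```

```bash
python3 -m inch '0 0 0 0 0 0.05 0.5;0 0 0 0 0 0.1 0.5;0 0 0 0 0 0.15 0.5;0 0 0 0 0 0.15 0.5;0 0 0 0 0 0.15 0.5;0 0 0 0 0 0.15 2.2;0 0 0 0 0 0.15 3;0 0 0 0 0 0.15 4;0 0 0 0 0 0.15 5;0 0 0 0 0 0.15 5'
python3 - <<'E'
from h import *
s,c=shot('wrist','w17');print(s['eef_pos'],s['force'],s['moment'],s['opening'])
p,z=cloud('w17');c=z['c']
for v in range(230,320,8): print(v,p[v,317].round(4),c[v,317])
E
```

```text
t: 26.0
eef_pos: [0.6207, -0.0043, 0.0976]
eef_rot: [1.0, 0.005, 0.0, 0.0]
force: [-0.5, -0.4, -1.5]
opening: 0.0499
[ 0.62069736 -0.00433255  0.09759494] [-0.46623494 -0.41508032 -1.49739129] [ 0.03697332 -0.01226848 -0.00324537] 0.04990149338960171
230 [ 0.6312 -0.0049  0.0835] [143 114  72]
238 [ 0.6281 -0.0049  0.0887] [141 132 126]
246 [ 0.6287 -0.0049  0.1012] [95 41 35]
254 [ 0.6284 -0.0049  0.1102] [94 43 36]
262 [ 0.6284 -0.0048  0.1189] [95 44 37]
270 [ 0.6288 -0.0048  0.1273] [94 44 37]
278 [ 0.6287 -0.0048  0.1339] [104  47  40]
286 [ 0.6246 -0.0049  0.1337] [118  48  40]
294 [ 0.6212 -0.0049  0.1348] [119  50  43]
302 [ 0.617  -0.0049  0.1346] [118  49  41]
310 [ 0.612  -0.005   0.1335] [130  84  78]
318 [ 0.5338 -0.0059  0.0411] [179 180 173]
```

View pics/w17.png

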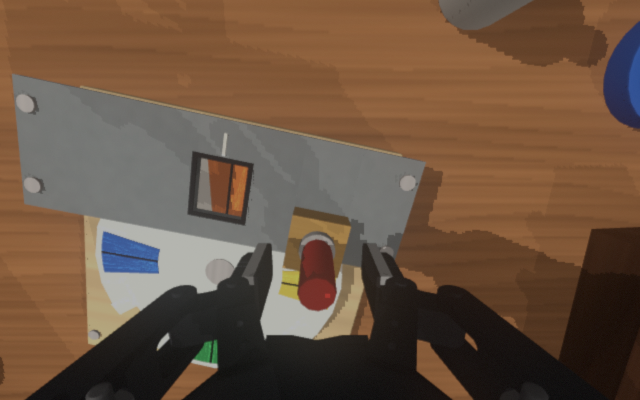

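```bash
python3 -m inch '0 0 0 0 0 -1 5;0 0 0 0 0 -3 5;0 0 0 0 0 -6 5;0 0 0 0 0 -9 5;0 0 0 -3 -1 -12 5;0 0 0 -6 -3 -13 5;0 0 0 -7 -3 -13 5;0 0 0 -7 -3 -13 5;0 0 0 -7 -3 -13 5;0 0 0 -7 -3 -13 5'
python3 - <<'E'
from h import *
s,c=shot('wrist','w18');print(s['eef_pos'],s['force'])
shot('top','top18')
def Z(x,y): return 200+x/4.2-.4,60+y/4.2-.4
p,z=cloud('w18');c=z['c']
b=blob('w18',(0,150,60),(8,255,255),(250,40,450,200),minA=60);print(b)
for ce,st in b: u,v=ce.astype(int); print(p[v-6:v+7:3,u].round(4))
a=cv2.cvtColor(c[20:230,180:420],cv2.COLOR_RGB2BGR); a=cv2.convertScaleAbs(a,alpha=1.5); cv2.imwrite('pics/w18z.png',cv2.resize(a,None,fx=2.8,fy=2.8,interpolation=cv2.INTER_CUBIC))
E
python3 ang.py w18
```

```text
t: 27.05
eef_pos: [0.5511, 0.0242, 0.2271]
eef_rot: [1.0, 0.004, -0.0, 0.0]
force: [0.1, 0.7, 0.1]
opening: 0.0501
[0.5511217  0.02416692 0.22706445] [0.05578407 0.74909198 0.07820134]
[(array([351.6, 128.3]), array([341, 118,  22,  22, 353], dtype=int32))]
[[ 0.6252 -0.0038  0.1337]
 [ 0.6229 -0.0038  0.1347]
 [ 0.6205 -0.004   0.1339]
 [ 0.6181 -0.0042  0.1331]
 [ 0.6157 -0.0042  0.1339]]
blue [213.3 151.4] 813 0.0745 78.92
```

View pics/w18z.png

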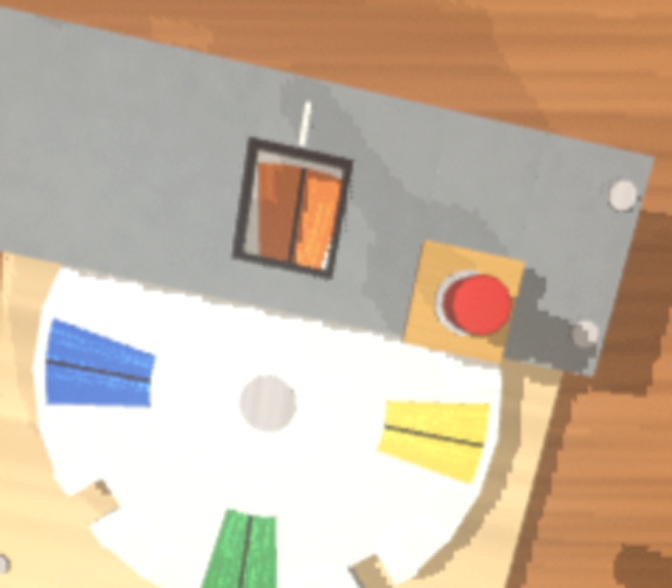

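View pics/top18.png

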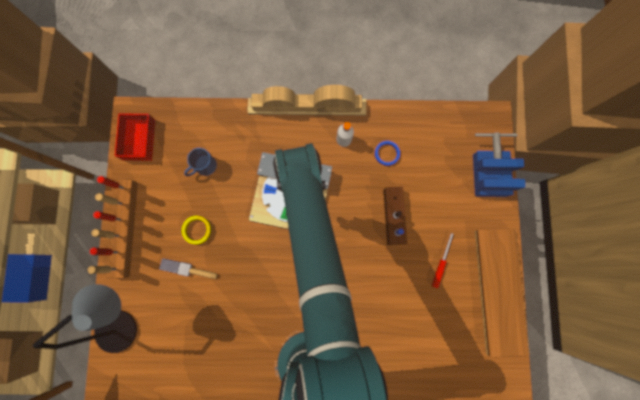

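Orange sits centred under the tick (blue at 78.9°, target about 79°). The pin's top is at 0.134 m, which is the home height. The other objects haven't moved, and the gripper is clear.

```bash
python3 -c "
from station import manip
print(manip.close_job())"
```

```text
the job is handed in; nothing more can be done
None
```

The job is done and handed in at about 27 s of the 72 s allowed. The orange sector is centred in the window, and the red-handled pin is home in the wheel's notch and released.

- **Wheel:** I found the face by touch at about 40.5 mm, roughly 5.5 mm below nominal. I then dragged it clockwise about 102°, plus a small final nudge. The highest force I read while pressing on it was about 6 N; readings came only at the end of each move, so brief peaks between them were not seen.
- **Pin:** I lowered it into the guide in small steps. It felt no upward push once the tip was 3.5 mm below the wheel's face, which showed it was in the notch, and then I let go. Side forces on the guide reached about 5 N at first, and I shifted the tool slightly to relieve them.
- **Final checks:** The handle's top is at 134 mm, exactly the home height (84 + 50 mm). The blue sector sits at 78.9° against a target of about 79°. The gripper was open and well clear when I handed in. The spare pins and the loose items in view looked unmoved.
- **Disagreement:** My readings of the jig's angle differed by up to about 1° (-10.1° to -11.2°), so the centring is good to roughly that.

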